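Strip a stack off its transfer board

TASK

Draw the wooden transfer board out from under the stack, by its upturned end, so that the two stop posts hold the stack back and it comes down onto the worktop still standing, with its jar on top. Leave the stack itself alone: touch only the board. Then slide the board sideways and park it flat and flush along the side of the long cream bar, not sticking out past the bar's ends, and disturb nothing else.

Things in the scene. Friction and masses are not known exactly. Their poses are not given: they have to be found in the camera images.
- board: Loose light-wood board, 195 x 50 x 10 mm, about 0.2 kg, flat on the worktop. Origin: under its middle, on the underside. x along it, from the upturned end (x = -97.5 mm) to the tail (+97.5 mm, under the stack at first); z up. The upturned end is a lip 10 mm thick, 50 mm wide, 27 mm above the board's top: shut fingertips let down behind it, on the stack's side, can hook it.
- board_lip (a point): The middle of the lip's inner face (the one that looks to the stack), 25 mm above the board's underside. At the start about 97 mm of bare board lie between it and the stack.
- board_tail (a point): The middle of the board's tail end, 5 mm above its underside; at the start level with the stack's far face.
- stop_posts: Two fixed polished aluminium posts before the stack, either side of the board: 14 mm thick (x), 20 mm wide, 40 mm tall, 66 mm apart inside; 5 mm high feet, 162 mm over all. Origin: on the worktop midway between them, in their faces that look to the stack. x points to the stack, which stands at x = 2 to 88 mm; the board is drawn out between them toward -x. They bear on the lower case only.
- case_low: The lower of two closed grey slide cases of one size, 84 (x) x 130 (y) x 34 mm, about 0.2 kg, lying on the board's tail half and overhanging it at both sides. Origin: centre of its underside, z up. When the board is gone it lies on the worktop.
- case_high: The upper slide case, the same, lying loose on the lower one. Origin: centre of its underside, z up.
- top_jar: A small open grey glass jar, 47 mm across and 46 mm tall, about 0.1 kg, standing loose on the upper case. Origin: centre of its underside, z up.
- long_bar: Long cream spacer bar, 375 (x) x 46 (y) x 30 mm, fixed to the worktop right of the stack (at smaller world y), its axis roughly along world x. Origin: centre of its underside; x along its length; its side at y = +23 mm looks to the board and is where the board is parked (board middle then at y = 48 mm).
- stand_stirrer: Tall lab stand with a rod, fixed in the middle of the worktop between the start of the arm and the work; take the arm round in front of it, near the base. Origin: at its foot on the worktop.
- bottle: Bystander: small brown bottle with white cap, 42 mm across, 95 mm tall, loose. Origin: centre of its underside.
- tub: Bystander: empty white tub, 98 mm across, 79 mm tall, loose. Origin: centre of its underside.
- dish: Bystander: white porcelain dish, 78 mm across, 27 mm tall, loose. Origin: centre of its underside.
Not all that is in view belongs to the job. Leave any pink look-alike of the case_high alone.

How it is judged:
By the outcome, as a careful person would: the job done as asked, in the order asked, and still so for the second after the job is handed in, with the robot touching nothing.
It also fails if it takes over 62 s, if anything falls off the work surface, if the arm or the gripper's body presses on something with over 40 N, if the wrist force passes 120 N, or if a joint passes its speed limit or range.

ROBOT

A 7-joint arm with a two-finger parallel gripper is mounted at the origin on a cart in front of the work surface, level with it; the furniture and walls round the work are solid. World frame = base frame: x ahead of the robot, y to its left, z up, the work surface at z = 0. Lengths are in m, angles in rad, forces in N, time in s.
With the tool pointing down it reaches from about 0.4 to 0.85 m from the base axis. Payload 10.4 kg.
Tool frame: the origin (TCP) lies on the centre line of the jaws, within the pads' length; the fingertips stand 11 mm ahead of it and the grasp point (between the pads) lies 8 mm behind it (tip_reach is the distance from the TCP to the fingertips, in m); z points along the fingers, y is the line along which they close (so a half turn about z gives the same grasp; the last joint's range is limited). The gripper opens to 85 mm and grips with 20 to 120 N. Pads are 22 mm wide; open, the fingers measure 114 mm over their backs; the gripper's body (76 mm by 85 mm) begins 54 mm behind the grasp point. The pads swing forward as they close: fully open they stand 13 mm farther back than shut.
Start: joints at [1.325, 0.332, -0.065, 1.46, 0.022, 1.35, -0.088], TCP at [0.138, -0.61, 0.242] pointing down, gripper open.
Joint ranges: [-2.6, 2.6], [-0.5, 2.12], [-1.47, 1.34], [0.16, 2.42], [-1.27, 4.41], [0.06, 2.06], [-2.6, 2.6]. Speed limits (rad/s): [2.22, 2.22, 2.79, 2.79, 3.14, 3.14, 3.14].

INTERFACE

Orientations are given as a unit quaternion [x, y, z, w].
In Python, from workcell import get_obs, camera, hand_in, tip_reach gives the robot as it stands. The module is installed in compiled form; this text tells all that it offers.
- The arm moves only by the tool move_arm, never from a script. Its argument "plan" is a list of rows, each an object with "delta_pos": the shift along the tool's x, y, z in normalised numbers (1 is 0.8 m), a list of three; "turn": the turn, a rotation vector about the tool's x, y, z in a scale on which 1.0 is 180 degrees, a list of three; "fingers": the closure, from 0 (fully open) to 1 (shut). A call has 1 to 12 rows; each row is the pose to reach, as a shift and turn from the pose commanded when the call began, along the tool's axes at that moment; what a row does not reach only later rows make up. A row lasts 1/8 s, in which the tool goes at most 62.5 mm and 10.7 degrees, less where a joint would pass 70% of its speed; a pose out of reach is approached as far as the arm can. No shift or turn number may pass 1 either way. A call with a gripper value outside its range is refused whole. The fingers move at their own pace and stop on an object; "force" is the grip in N (left out, the last holds). Time passes only in rows, so rows that repeat a pose let the fingers close. It gives the time, the measured TCP pose, the force, the opening and the grip force at its end, in the units of the state.
- get_obs(): the state, without advancing time (a new reading comes with each control period).
- camera(name): name is "scene" or "top" or "wrist"; returns a dict with "color" (480x640x3 uint8, red, green, blue), "range_z" (480x640 float32, m along the optical axis (not along the pixel's ray), 0 where there is no reading), "fx", "fy", "cx", "cy" (pixels), "k1" (the pictures are not rectified: a ray, as slopes to the right and down, at radius r is drawn at 1 + k1 r^2 times it, then the intrinsics apply), "R" (3x3) and "t" (3): a world point X has camera coordinates R X + t; the wrist camera has in their place "tool_from_camera" (4x4, takes a point from camera to tool coordinates, whose origin is the TCP and whose axes are the flange's). Camera axes: x right, y down, z forward; pixel columns grow to the right and rows downward; lengths in m; the calibration is good to about 2 mm. A picture is of the moment at which its call begins: read the wrist's pose just before it.
- hand_in(): hands the job in; it is judged then, once.
The state is a dict: "clock": time; "joint_pos": joint angles; "joint_velocities": joint speeds; "tau": joint torques, N m; "position": TCP position; "ee_rot": TCP orientation; "ft_force": force on the tool from outside, world axes, zero at the start; "torque": the same for the moment, N m; "grip_width": opening from 0.0 (shut) to 1.0 (fully open); "grasp_force": force on a finger pad.
Only numpy, scipy, OpenCV 4.12 (cv2) and the standard library are available. Lean on these libraries where they do the work, as an engineer would, in place of code of your own. Each camera call takes 0.05 s, during which the arm holds its last target. There are 200 camera calls.

## Working session

There is one attempt and no reset: what is moved stays moved. The work goes in short steps, Python scripts to look and compute and a tool call to move; the robot and the scene stay as the last step left them, time stands still between calls to the robot, and variables do not carry over. Pictures are saved under pics/ and viewed, at most 10 in all, crops included, and the job is handed in when it is done.

Besides the shell and the picture viewer there is one more tool, called after "Emit:" as name(argument=value, ...), one argument or row to a line, values as JSON. move_arm: Moves the arm, as the interface text tells. Its arguments: {"type":"object","properties":{"plan":{"type":"array","items":{"type":"object","properties":{"delta_pos":{"type":"array","items":{"type":"number"}},"turn":{"type":"array","items":{"type":"number"}},"fingers":{"type":"number"}}}},"force":{"type":"number"}},"required":["plan"]}

```bash
mkdir -p pics
cat > h.py <<'E'
import numpy as np, cv2
from workcell import get_obs, camera, hand_in, tip_reach
def cloud(c):
    h,w=c["range_z"].shape
    K=np.array([[c["fx"],0,c["cx"]],[0,c["fy"],c["cy"]],[0,0,1.]])
    u,v=np.meshgrid(np.arange(w),np.arange(h))
    p=np.stack([u,v],-1).reshape(-1,1,2).astype(np.float64)
    s=cv2.undistortPoints(p,K,np.array([c["k1"],0,0,0.]))[:,0].reshape(h,w,2)
    z=c["range_z"].astype(float)
    P=np.dstack([s[...,0]*z,s[...,1]*z,z])
    X=(P-c["t"])@c["R"]
    X[z<=0]=np.nan
    return X
def save(n,im): cv2.imwrite("pics/"+n+".png",np.ascontiguousarray(im[...,::-1]))
E
python3 - <<'E'
from h import *
o=get_obs(); print(o, tip_reach)
for n in("top","scene"):
    c=camera(n); save(n+"1",c["color"]); X=cloud(c); np.savez(n+"1.npz",X=X,c=c["color"]); print(n,c["t"],c["R"],c["k1"],np.nanmedian(X[...,2]))
E
```

```text
{'clock': 0.0, 'joint_pos': array([ 1.32538984,  0.33285203, -0.06469107,  1.46096372,  0.02160875,
        1.3498697 , -0.08849693]), 'joint_velocities': array([2.31787792e-05, 1.41658112e-03, 1.80798793e-04, 1.22799256e-03,
       2.97029240e-04, 1.19777023e-03, 2.62496668e-03]), 'tau': array([ 4.01588632e-04, -6.25440717e+01,  4.94728459e-02, -3.91617107e+01,
        1.63824140e-02,  9.66484426e-03,  9.91041361e-06]), 'position': array([ 0.13801304, -0.60920301,  0.24151758]), 'ee_rot': array([ 9.93799830e-01,  1.11181876e-01, -1.15533366e-04, -6.88913280e-04]), 'ft_force': array([ 0.34734558,  0.11143712, -1.24212166]), 'torque': array([-0.00137027,  0.03748773,  0.0445175 ]), 'grasp_force': 0.0, 'grip_width': 1.002542442041297} 0.011
top [0.08161902 0.56857684 1.38305582] [[ 0.0775829  -0.99698319 -0.00232695]
 [-0.93956529 -0.07233372 -0.33464144]
 [ 0.33346357  0.02814877 -0.94234266]] -0.17757922799004217 0.0177042030533493
scene [0.53615513 0.19699775 1.26528   ] [[-0.78498333 -0.61910256 -0.02265391]
 [-0.37445876  0.50328669 -0.77877028]
 [ 0.49354008 -0.60283873 -0.62690004]] -0.0679071224610331 0.023385485969277815
```

View pics/top1.png

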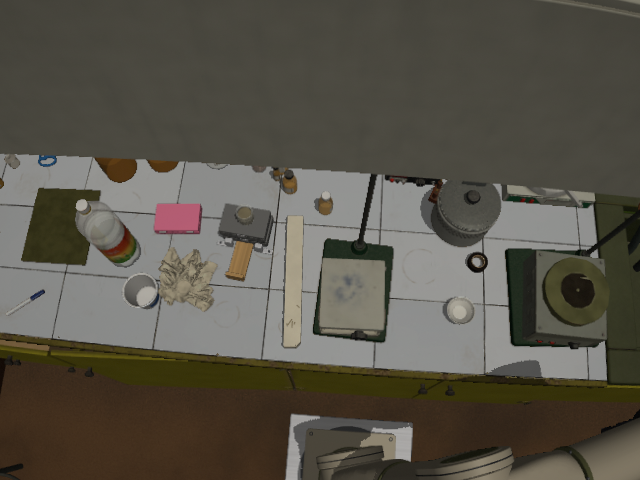

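View pics/scene1.png

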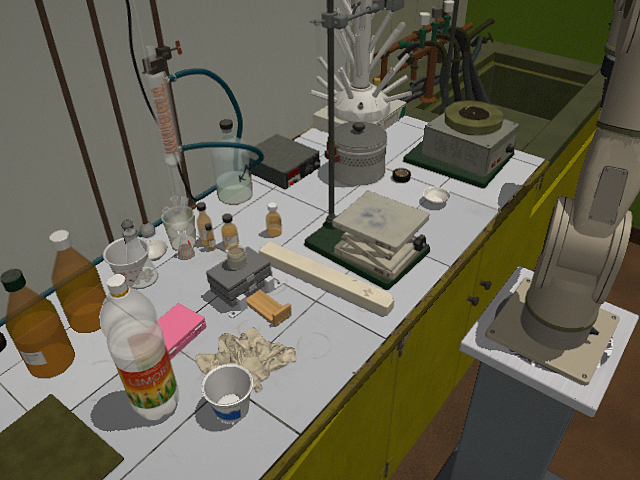

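The top view shows the grey stack at (245,222) with the jar at (245,213), and the board below it at (239,260) with its lip near (237,276). The cream bar is at (293,280), the stand at (355,290), the tub at (141,291), the bottle at (326,203) and the dish at (460,310). The pink look-alike at (178,218) has no board under it, so the grey stack is the target.

```bash
python3 - <<'E'
from h import *
d=np.load("top1.npz");X=d["X"];c=d["c"]
for n in("top","scene"):
    d=np.load(n+"1.npz");X=d["X"];c=d["c"].astype(int)
    x,y,z=X[...,0],X[...,1],X[...,2]
    for lab,(v,u) in dict(stack=(222,245),board=(255,240),bar=(280,293),lip=(275,237)).items():
        if n=="top": print(lab,X[v,u].round(3))
    R,G,B=c[...,0],c[...,1],c[...,2]
    roi=(x>.25)&(x<.85)&(y>-.15)&(y<.35)
    tab=roi&(abs(z)<.02)&(R>120)&(abs(R-B)<25)
    print(n,"table z",np.nanmedian(z[tab]))
    def rect(m,name):
        m=cv2.morphologyEx(m.astype(np.uint8),cv2.MORPH_OPEN,np.ones((2,2),np.uint8))
        k,L,S,_=cv2.connectedComponentsWithStats(m)
        if k<2: print(name,"none");return
        m=L==1+np.argmax(S[1:,4])
        p=np.stack([x[m],y[m]],-1).astype(np.float32)
        (cx,cy),wh,a=cv2.minAreaRect(p)
        print(n,name,m.sum(),"c",round(cx,4),round(cy,4),"wh",np.round(wh,3),"ang",round(a,2),"z",np.percentile(z[m],[5,50,95]).round(3))
    warm=(R-B>35)
    rect(roi&warm&(z<.02)&(z>.004)&(y>-.0),"boardtop")
    rect(roi&warm&(z>.027)&(z<.05),"lip")
    rect(roi&(z>.022)&(z<.045)&(y<.12)&(R>150),"bar")
    rect(roi&(z>.068)&(z<.086)&(abs(R-B)<30),"casetop")
    rect(roi&(z>.11)&(z<.135)&(abs(R-B)<40),"jar")
E
python3 - <<'E'
import cv2
a=cv2.imread("pics/top1.png")[180:360,130:410];cv2.imwrite("pics/top1c.png",cv2.resize(a,None,fx=2.8,fy=2.8,interpolation=cv2.INTER_CUBIC))
E
```

```text
stack [0.634 0.321 0.105]
board [0.568 0.338 0.019]
bar [0.505 0.183 0.025]
lip [0.504 0.336 0.036]
top table z 0.00024262648527491044
top boardtop 411 c 0.5583 0.3292 wh [0.04  0.103] ang 86.03 z [0.002 0.01  0.016]
top lip 52 c 0.5023 0.334 wh [0.028 0.011] ang 88.16 z [0.017 0.034 0.041]
bar none
top casetop 643 c 0.6648 0.3009 wh [0.079 0.111] ang 77.65 z [nan nan nan]
top jar 4585 c 0.4699 0.0127 wh [0.209 0.177] ang 4.3 z [nan nan nan]
scene table z 0.0009802832062067663
scene boardtop 391 c 0.5547 0.3377 wh [0.042 0.105] ang 80.75 z [nan nan nan]
scene lip 1743 c 0.5045 0.1765 wh [0.368 0.055] ang 4.23 z [nan nan nan]
scene bar 231 c 0.3947 0.0234 wh [0.137 0.05 ] ang 77.66 z [0.022 0.026 0.038]
scene casetop 626 c 0.6385 0.2853 wh [0.14  0.086] ang 84.52 z [0.066 0.079 0.082]
scene jar 3432 c 0.4127 -0.0286 wh [0.272 0.237] ang 55.64 z [nan nan nan]
```

View pics/top1c.png

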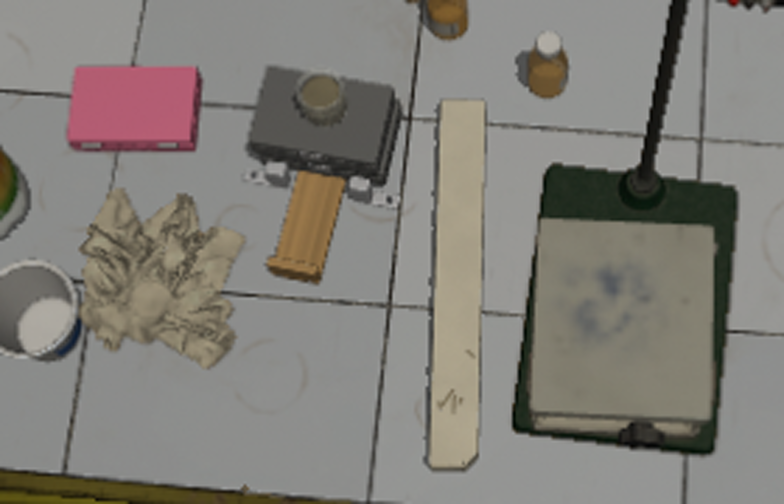

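The crop confirms it: board sides run from (300,172) to (277,258) and from (346,178) to (326,268), and the lip is at about (295,270). The bar corners are (441,100), (486,99), (478,462) and (427,458). I'll cast rays through these points onto the known planes.

```bash
cat >> h.py <<'E'
def ray(c,uv,z,R=None,t=None):
    """pixels -> world points on plane z"""
    R=c["R"] if R is None else R; t=c["t"] if t is None else t
    K=np.array([[c["fx"],0,c["cx"]],[0,c["fy"],c["cy"]],[0,0,1.]])
    s=cv2.undistortPoints(np.array(uv,float).reshape(-1,1,2),K,np.array([c["k1"],0,0,0.]))[:,0]
    d=np.c_[s,np.ones(len(s))]@R; o=-R.T@t
    return o+d*((z-o[2])/d[:,2])[:,None]
from scipy.spatial.transform import Rotation as Ro
def plan(o,wps,fr=None):
    """world waypoints (x,y,z,yaw of tool y axis deg) -> tool frame delta, turn"""
    R0=Ro.from_quat(o["ee_rot"]); p0=o["position"]
    for w in wps:
        a=np.radians(w[3]); y=np.array([np.cos(a),np.sin(a),0]); z=np.array([0,0,-1.]); x=np.cross(y,z)
        R1=Ro.from_matrix(np.c_[x,y,z])
        print(w,"d",R0.inv().apply(np.array(w[:3])-p0).round(4),"turn",(R0.inv()*R1).as_rotvec().round(4))
E
python3 - <<'E'
from h import *
c=camera("top")
P=lambda L:np.array(L)/2.8+[130,180]
def show(n,L,z):
    W=ray(c,P(L),z); print(n,W[:,:2].round(4).tolist()); return W
show("boardL",[(300,172),(277,258)],.01); show("boardR",[(346,178),(326,268)],.01)
show("lip top outer",[(267,267),(318,283)],.037)
show("lip top inner",[(271,257),(324,272)],.037)
show("bar",[(441,100),(486,99),(478,458),(427,456)],.03)
show("casetop",[(267,66),(393,87),(384,158),(248,142)],.078)
show("posts feet ends",[(245,176),(398,203)],.003)
show("jar rim",[(320,85)],.124)
show("platform",[(545,220),(716,228),(710,430),(528,415)],.12)
show("rod foot",[(642,190)],.02); show("bottle foot",[(548,90)],.0)
d=np.load("top1.npz");X=d["X"]; print(X[270:320:20,330:380:20,2])
d=np.load("scene1.npz");X=d["X"]; print("clamp",X[20,330],X[100,331],X[215,332],X[200,375])
m=(abs(X[...,0]-.55)<.25)&(abs(X[...,1])<.2)&(X[...,2]>.2); print(X[m].min(0),X[m].max(0))
E
```

```text
boardL [[0.6115, 0.3525], [0.5188, 0.3641]]
boardR [[0.6086, 0.3049], [0.5123, 0.314]]
lip top outer [[0.5006, 0.3677], [0.4884, 0.3158]]
lip top inner [[0.5111, 0.365], [0.5, 0.3112]]
bar [[0.6927, 0.2153], [0.6972, 0.1699], [0.3314, 0.1465], [0.3294, 0.1945]]
casetop [[0.696, 0.3875], [0.6825, 0.2596], [0.6071, 0.2603], [0.6138, 0.3952]]
posts feet ends [[0.6054, 0.4096], [0.5883, 0.2504]]
jar rim [[0.6594, 0.3239]]
platform [[0.5412, 0.0998], [0.5455, -0.0587], [0.3555, -0.0608], [0.3571, 0.1016]]
rod foot [[0.6149, 0.0065]]
bottle foot [[0.7252, 0.1084]]
[[0.12145259 0.12836696 0.12607652]
 [0.12461007 0.12816488 0.13400882]
 [0.13011971 0.12839901 0.12954782]]
clamp [0.60489753 0.02359784 0.57459961] [0.60986319 0.01507082 0.38761528] [0.60854391 0.01483507 0.05812687] [ 0.50091113 -0.02376864  0.12954311]
[ 0.55335005 -0.19645559  0.20013552] [0.64443408 0.05575084 0.61292466]
```

Run:
```python
from h import *
o=get_obs()
w=[]
rs=[.60,.56,.52,.48,.45,.43,.43,.43,.43,.43,.43,.43]; an=[-76,-73,-69,-64,-58,-51,-44,-37,-30,-23,-16,-9]
for i,(r,a) in enumerate(zip(rs,an)):
    b=np.radians(a); w.append((round(r*np.cos(b),3),round(r*np.sin(b),3),min(.242+.01*i,.29),-77+5*(i+1)*(i<12)))
plan(o,w)
```

```text
(np.float64(0.145), np.float64(-0.582), 0.242, -72) d [ 0.0129 -0.0251 -0.0003] turn [-0.0011  0.     -0.0914]
(np.float64(0.164), np.float64(-0.536), 0.252, -67) d [ 0.0415 -0.0658 -0.0102] turn [-0.0011 -0.     -0.1787]
(np.float64(0.186), np.float64(-0.485), 0.262, -62) d [ 0.0743 -0.1107 -0.0202] turn [-1.100e-03 -1.000e-04 -2.659e-01]
(np.float64(0.21), np.float64(-0.431), 0.272, -57) d [ 0.1096 -0.158  -0.0301] turn [-1.100e-03 -1.000e-04 -3.532e-01]
(np.float64(0.238), np.float64(-0.382), 0.282, -52) d [ 0.1477 -0.1996 -0.0401] turn [-1.100e-03 -2.000e-04 -4.405e-01]
(np.float64(0.271), np.float64(-0.334), 0.29, -47) d [ 0.1905 -0.2392 -0.0481] turn [-1.100e-03 -2.000e-04 -5.277e-01]
(np.float64(0.309), np.float64(-0.299), 0.29, -42) d [ 0.2353 -0.2649 -0.048 ] turn [-1.00e-03 -3.00e-04 -6.15e-01]
(np.float64(0.343), np.float64(-0.259), 0.29, -37) d [ 0.2773 -0.2964 -0.048 ] turn [-1.000e-03 -3.000e-04 -7.023e-01]
(np.float64(0.372), np.float64(-0.215), 0.29, -32) d [ 0.3153 -0.3329 -0.048 ] turn [-1.000e-03 -3.000e-04 -7.895e-01]
(np.float64(0.396), np.float64(-0.168), 0.29, -27) d [ 0.3491 -0.3735 -0.0479] turn [-1.000e-03 -4.000e-04 -8.768e-01]
(np.float64(0.413), np.float64(-0.119), 0.29, -22) d [ 0.3765 -0.4175 -0.0479] turn [-1.00e-03 -4.00e-04 -9.64e-01]
(np.float64(0.425), np.float64(-0.067), 0.29, -17) d [ 0.3997 -0.4656 -0.0478] turn [-1.0000e-03 -5.0000e-04 -1.0513e+00]
```

Careful with the scale: shifts go in shares of 0.8 m and turns go in shares of 180 degrees. That gives: -0.466 m / 0.8 = -0.5825, -0.048 m / 0.8 = -0.06, -1.05 rad / 3.1416 = -0.3342.

Emit:
move_arm(
  plan=[
    {"delta_pos": [0.0163, -0.0313, 0], "turn": [0, 0, -0.0286], "fingers": 0},
    {"delta_pos": [0.0525, -0.0825, -0.0125], "turn": [0, 0, -0.0573], "fingers": 0},
    {"delta_pos": [0.0925, -0.1388, -0.025], "turn": [0, 0, -0.0847], "fingers": 0},
    {"delta_pos": [0.1375, -0.1975, -0.0375], "turn": [0, 0, -0.1124], "fingers": 0},
    {"delta_pos": [0.185, -0.25, -0.05], "turn": [0, 0, -0.1401], "fingers": 0},
    {"delta_pos": [0.2375, -0.2988, -0.06], "turn": [0, 0, -0.1681], "fingers": 0},
    {"delta_pos": [0.2938, -0.3313, -0.06], "turn": [0, 0, -0.1958], "fingers": 0},
    {"delta_pos": [0.3463, -0.37, -0.06], "turn": [0, 0, -0.2235], "fingers": 0},
    {"delta_pos": [0.3938, -0.4163, -0.06], "turn": [0, 0, -0.2515], "fingers": 0},
    {"delta_pos": [0.4363, -0.4675, -0.06], "turn": [0, 0, -0.2792], "fingers": 0},
    {"delta_pos": [0.4713, -0.5225, -0.06], "turn": [0, 0, -0.3069], "fingers": 0},
    {"delta_pos": [0.5, -0.5825, -0.06], "turn": [0, 0, -0.3342], "fingers": 0},
  ],
)

```text
clock: 1.65
position: [0.4255, -0.065, 0.2902]
ee_rot: [0.803, 0.595, -0.0, -0.0]
ft_force: [0.3, 0.4, 0.6]
grip_width: 1.0
grasp_force: 0.0
```

Run:
```python
from h import *
o=get_obs();print(o["position"],o["joint_pos"].round(2),o["clock"])
b=np.radians
w=[]
for r,a in zip([.43,.43,.43,.43,.44,.46,.49,.53,.56,.58],[-1,6,13,20,26,30,33,34.5,34.5,34.5]):
    w.append((round(float(r*np.cos(b(a))),3),round(float(r*np.sin(b(a))),3),.29 if a<33 else .26,-6.5))
plan(o,w)
```

```text
[ 0.42552242 -0.06503246  0.290163  ] [ 0.81 -0.11 -0.69  1.83 -0.07  1.4  -0.17] 1.65
(0.43, -0.008, 0.29, -6.5) d [ 0.0559 -0.0123  0.0002] turn [-1.000e-04  0.000e+00 -1.818e-01]
(0.428, 0.045, 0.29, -6.5) d [ 0.106  -0.0296  0.0002] turn [-1.000e-04  0.000e+00 -1.818e-01]
(0.419, 0.097, 0.29, -6.5) d [ 0.1531 -0.0534  0.0002] turn [-1.000e-04  0.000e+00 -1.818e-01]
(0.404, 0.147, 0.29, -6.5) d [ 0.1966 -0.0823  0.0002] turn [-1.000e-04  0.000e+00 -1.818e-01]
(0.395, 0.193, 0.29, -6.5) d [ 2.380e-01 -1.043e-01  2.000e-04] turn [-1.000e-04  0.000e+00 -1.818e-01]
(0.398, 0.23, 0.29, -6.5) d [ 2.743e-01 -1.122e-01  2.000e-04] turn [-1.000e-04  0.000e+00 -1.818e-01]
(0.411, 0.267, 0.26, -6.5) d [ 0.3134 -0.1105  0.0302] turn [-1.000e-04  0.000e+00 -1.818e-01]
(0.437, 0.3, 0.26, -6.5) d [ 0.3526 -0.0952  0.0302] turn [-1.000e-04  0.000e+00 -1.818e-01]
(0.462, 0.317, 0.26, -6.5) d [ 0.3761 -0.0763  0.0302] turn [-1.000e-04  0.000e+00 -1.818e-01]
(0.478, 0.329, 0.26, -6.5) d [ 0.3923 -0.0644  0.0302] turn [-1.000e-04  0.000e+00 -1.818e-01]
```

Scaled: 0.392 m / 0.8 = 0.49, 0.376 m / 0.8 = 0.47, -0.182 rad / 3.1416 = -0.0579.

Emit:
move_arm(
  plan=[
    {"delta_pos": [0.07, -0.015, 0], "turn": [0, 0, -0.0573], "fingers": 0},
    {"delta_pos": [0.1325, -0.0375, 0], "turn": [0, 0, -0.0579], "fingers": 0},
    {"delta_pos": [0.1913, -0.0663, 0], "turn": [0, 0, -0.0579], "fingers": 0},
    {"delta_pos": [0.2463, -0.1025, 0], "turn": [0, 0, -0.0579], "fingers": 0},
    {"delta_pos": [0.2975, -0.13, 0], "turn": [0, 0, -0.0579], "fingers": 0},
    {"delta_pos": [0.3425, -0.14, 0], "turn": [0, 0, -0.0579], "fingers": 0},
    {"delta_pos": [0.3913, -0.1375, 0.0375], "turn": [0, 0, -0.0579], "fingers": 0},
    {"delta_pos": [0.4413, -0.1188, 0.0375], "turn": [0, 0, -0.0579], "fingers": 0},
    {"delta_pos": [0.47, -0.095, 0.0375], "turn": [0, 0, -0.0579], "fingers": 0},
    {"delta_pos": [0.49, -0.08, 0.0375], "turn": [0, 0, -0.0579], "fingers": 0},
    {"delta_pos": [0.49, -0.08, 0.0375], "turn": [0, 0, -0.0579], "fingers": 0},
  ],
)

```text
clock: 3.02
position: [0.4793, 0.3273, 0.2594]
ee_rot: [0.747, 0.665, -0.001, -0.001]
ft_force: [-0.2, 0.1, 0.8]
grip_width: 1.0
grasp_force: 0.0
```

```bash
cat >> h.py <<'E'
def wristcam():
    o=get_obs(); c=camera("wrist"); T=np.eye(4); T[:3,:3]=Ro.from_quat(o["ee_rot"]).as_matrix(); T[:3,3]=o["position"]
    W=T@c["tool_from_camera"]; c["R"]=W[:3,:3].T; c["t"]=-c["R"]@W[:3,3]; return o,c
E
python3 - <<'E'
from h import *
o,c=wristcam(); save("w1",c["color"]); np.save("w1.npy",c,allow_pickle=True)
print(o["position"],o["ee_rot"],o["joint_pos"].round(2),o["clock"]); print(c["R"],c["t"],c["k1"])
E
```

```text
[0.47929133 0.3273458  0.25944665] [ 7.46723521e-01  6.65133780e-01 -5.32646901e-04 -8.68055177e-04] [ 0.18  0.44 -1.12  1.51  0.39  1.44 -1.07] 3.025
[[ 0.99324625 -0.11600888 -0.00195361]
 [-0.11143041 -0.95846735  0.26253305]
 [-0.03232864 -0.26054228 -0.96492102]] [-0.43684376  0.32732745  0.49509066] -0.04953415836798386
```

View pics/w1.png

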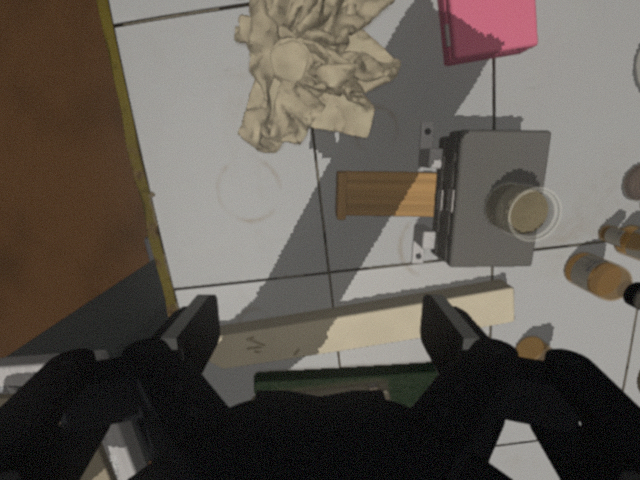

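The wrist view shows the board at rows 171–217 and columns 337–437, with its lip at columns 337–346. The stack is at (495,198), the post feet at (428,135) and (420,247), and the bar runs from (220,350) to (512,300). I'll refine these with a colour mask.

Run:
```python
from h import *
c=np.load("w1.npy",allow_pickle=True).item(); im=c["color"].astype(int)
m=((im[...,0]-im[...,2])>40); m[:, :330]=0; m[:,442:]=0; m[:160]=0; m[225:]=0
cols=np.arange(352,430,3)
top=[(u,np.where(m[:,u])[0].min()-.5) for u in cols]; bot=[(u,np.where(m[:,u])[0].max()+.5) for u in cols]
for n,L in(("left",top),("right",bot)):
    W=ray(c,L,.01); k=np.polyfit(W[:,0],W[:,1],1); print(n,np.degrees(np.arctan(k[0])),np.polyval(k,.55),np.std(W[:,1]-np.polyval(k,W[:,0])))
rows=np.arange(175,214,3); L=[(np.where(m[v])[0].min()-.5,v) for v in rows]
W=ray(c,L,.037);print("lip outer top",W.mean(0)); W=ray(c,L,.0);print("  if bottom",W.mean(0))
print(im[195,330:352].tolist())
# lip top inner edge guess col 346
print("lip inner top",ray(c,[(346,195)],.037))
# bar: cream mask
b=(im[...,0]>130)&((im[...,0]-im[...,2])>22)
cols=np.arange(230,415,5); T=[]
for u in list(range(230,412,5))+list(range(460,508,4)):
    r=np.where(b[275:370,u])[0]
    if len(r)>15: T.append((u,275+r.min()-.5))
T=np.array(T);W=ray(c,T,.03);k=np.polyfit(W[:,0],W[:,1],1);res=W[:,1]-np.polyval(k,W[:,0]);print("bar top edge?",np.degrees(np.arctan(k[0])),np.polyval(k,.45),res.std(),T[::8].tolist(),im[300:345:4,300].tolist())
print("bar far end",ray(c,[(514,292),(513,320)],.03)); print("feet",ray(c,[(421,122),(413,262),(418,262),(432,122)],.005))
X=cloud(c); print("depth case/board",X[150,500],X[195,390],X[330,300])
```

```text
left -6.031488792998137 0.3613761359788371 0.0005976464457133685
right -15.622955224765303 0.3183011271735101 0.004110419496786712
lip outer top [0.50859405 0.34701778 0.037     ]
  if bottom [0.51091698 0.34231049 0.        ]
[[90, 89, 87], [89, 88, 83], [91, 90, 88], [90, 89, 85], [90, 87, 86], [79, 76, 70], [72, 63, 54], [81, 67, 53], [87, 69, 50], [86, 70, 48], [92, 74, 53], [89, 72, 49], [91, 74, 49], [95, 76, 54], [89, 71, 48], [83, 67, 48], [84, 69, 51], [87, 70, 51], [87, 68, 47], [88, 70, 48], [85, 72, 50], [85, 66, 47]]
lip inner top [[0.50790646 0.34509521 0.037     ]]
bar top edge? 4.0872752667908445 0.19985798088892356 0.0018228112523585767 [[330.0, 325.5], [370.0, 311.5], [410.0, 304.5], [496.0, 289.5]] [[94, 92, 90], [88, 89, 88], [98, 96, 92], [85, 85, 79], [77, 70, 63], [72, 69, 61], [105, 99, 85], [104, 98, 83], [102, 97, 84], [104, 99, 87], [106, 101, 89], [104, 99, 81]]
bar far end [[0.69288968 0.2098644  0.03      ]
 [0.69334641 0.17328278 0.03      ]]
feet [[0.59850324 0.41053735 0.005     ]
 [0.58216052 0.25177916 0.005     ]
 [0.58816899 0.25107132 0.005     ]
 [0.61047696 0.40927099 0.005     ]]
depth case/board [0.64807398 0.37550583 0.07783063] [0.55866421 0.3359008  0.01008644] [0.43882575 0.19141851 0.03046053]
```

Run:
```python
from h import *
plan(get_obs(),[(.501,.340,z,-6.1) for z in(.26,.2,.15,.1,.06,.027)])
```

```text
(0.501, 0.34, 0.26, -6.1) d [ 0.0154  0.0207 -0.0002] turn [-0.0014 -0.     -0.0088]
(0.501, 0.34, 0.2, -6.1) d [0.0154 0.0208 0.0598] turn [-0.0014 -0.     -0.0088]
(0.501, 0.34, 0.15, -6.1) d [0.0154 0.0208 0.1098] turn [-0.0014 -0.     -0.0088]
(0.501, 0.34, 0.1, -6.1) d [0.0154 0.0209 0.1598] turn [-0.0014 -0.     -0.0088]
(0.501, 0.34, 0.06, -6.1) d [0.0154 0.021  0.1998] turn [-0.0014 -0.     -0.0088]
(0.501, 0.34, 0.027, -6.1) d [0.0154 0.021  0.2328] turn [-0.0014 -0.     -0.0088]
```

Scaled: 0.16 m / 0.8 = 0.2, 0.06 m / 0.8 = 0.075, -0.0014 rad / 3.1416 = -0.0004.

Emit:
move_arm(
  plan=[
    {"delta_pos": [0.0188, 0.0263, 0], "turn": [-0.0004, 0, -0.0029], "fingers": 0},
    {"delta_pos": [0.0188, 0.0263, 0.075], "turn": [-0.0004, 0, -0.0029], "fingers": 0},
    {"delta_pos": [0.0188, 0.0263, 0.1375], "turn": [-0.0004, 0, -0.0029], "fingers": 0},
    {"delta_pos": [0.0188, 0.0263, 0.2], "turn": [-0.0004, 0, -0.0029], "fingers": 0},
    {"delta_pos": [0.0188, 0.0263, 0.2], "turn": [-0.0004, 0, -0.0029], "fingers": 0},
  ],
)

```text
clock: 3.7
position: [0.5, 0.337, 0.0978]
ee_rot: [0.744, 0.668, -0.002, 0.0]
ft_force: [-0.1, -0.5, 0.0]
grip_width: 1.001
grasp_force: 0.0
```

Run:
```python
from h import *
o,c=wristcam(); np.save("w2.npy",c,allow_pickle=True)
im=c["color"];save("w2",np.clip(im.astype(float)*1.6,0,255).astype(np.uint8))
print(o["position"],o["ee_rot"],o["joint_pos"].round(2),o["clock"])
```

```text
[0.49998307 0.33700231 0.09783872] [ 7.43928902e-01  6.68254443e-01 -2.37958853e-03  3.54151414e-04] [ 0.08  0.63 -1.01  1.64  0.56  1.2  -1.16] 3.7
```

View pics/w2.png

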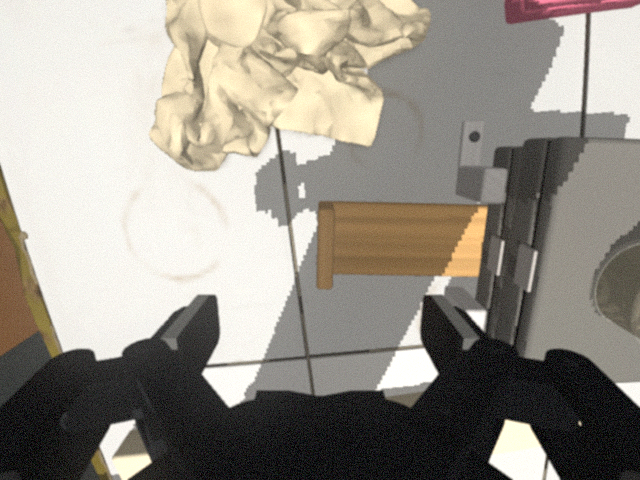

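The lip fills columns 317–334 and rows 203–288. The board top spans rows 204–276 up to column 487. I'll compare these with a projected model of the board.

```bash
cat >> h.py <<'E'
def proj(c,X):
    K=np.array([[c["fx"],0,c["cx"]],[0,c["fy"],c["cy"]],[0,0,1.]])
    return cv2.projectPoints(np.array(X,float),cv2.Rodrigues(c["R"])[0],c["t"],K,np.array([c["k1"],0,0,0.]))[0][:,0]
E
python3 - <<'E'
from h import *
c=np.load("w2.npy",allow_pickle=True).item()
print("cam",-c["R"].T@c["t"])
from scipy.optimize import least_squares
# board frame points: lip top corners, lip/board side corners, board top edges further on
B=np.array([[-97.5,25,37],[-97.5,-25,37],[-87.5,-25,37],[-87.5,25,37]])/1e3
def W(p,B):
    x,y,a=p; C,S=np.cos(a),np.sin(a); return np.c_[x+C*B[:,0]-S*B[:,1],y+S*B[:,0]+C*B[:,1],B[:,2]]
p0=[.501+.0925*np.cos(.106),.34-.0925*np.sin(.106),-.106]
print(proj(c,W(p0,B)).round(1).tolist())
E=np.array([[-85,25,10],[0,25,10],[-85,-25,10],[0,-25,10]])/1e3
print(proj(c,W(p0,E)).round(1).tolist())
obs=np.array([[320,203],[317,288],[333,288],[334,203]])
def f(p):
    r=(proj(c,W(p,B))-obs).ravel()
    q=proj(c,W(p,E)); # v on edge lines
    vt=np.interp(q[:2,0],[335,487],[204,206]); vb=np.interp(q[2:,0],[335,480],[275,276])
    return np.r_[r,q[:2,1]-vt,q[2:,1]-vb]
s=least_squares(f,p0); p=s.x; print(p,np.degrees(p[2]),s.fun.round(1)); a=p[2]; print("lip centre",p[0]-.0925*np.cos(a),p[1]-.0925*np.sin(a))
plan(get_obs(),[(.501,.340,z,-6.1) for z in(.06,.027)])
E
```

```text
cam [0.50666131 0.40232971 0.22903713]
[[313.6, 217.2], [314.1, 297.3], [330.4, 297.2], [330.9, 217.2]]
[[333.5, 209.2], [462.8, 209.3], [332.9, 280.9], [454.9, 280.5]]
[ 0.59539032  0.33297634 -0.14221849] -8.148519299049136 [-1.1  3.  -0.9 -0.6 -0.5 -0.1  2.4  3.6 -4.1 -0.9 -2.4  0.6]
lip centre 0.5038242018147485 0.3460872481889149
(0.501, 0.34, 0.06, -6.1) d [ 0.0016 -0.0003  0.0406] turn [ 0.0002  0.0012 -0.0007]
(0.501, 0.34, 0.027, -6.1) d [ 0.0016 -0.0003  0.0736] turn [ 0.0002  0.0012 -0.0007]
```

Run:
```python
from h import *
plan(get_obs(),[(.503,.343,z,-6.4) for z in(.06,.027)])
```

```text
(0.503, 0.343, 0.06, -6.4) d [0.0048 0.0013 0.0406] turn [0.0002 0.0012 0.0046]
(0.503, 0.343, 0.027, -6.4) d [0.0048 0.0013 0.0736] turn [0.0002 0.0012 0.0046]
```

Scaled: 0.072 m / 0.8 = 0.09, 0.055 m / 0.8 = 0.0688, 0.004 rad / 3.1416 = 0.0013.

Emit:
move_arm(
  plan=[
    {"delta_pos": [0.0063, 0.0019, 0.0375], "turn": [0, 0.0003, 0.0013], "fingers": 0},
    {"delta_pos": [0.0063, 0.0019, 0.0688], "turn": [0, 0.0003, 0.0013], "fingers": 0},
    {"delta_pos": [0.0063, 0.0019, 0.09], "turn": [0, 0.0003, 0.0013], "fingers": 0},
    {"delta_pos": [0.0063, 0.0019, 0.09], "turn": [0, 0.0003, 0.0013], "fingers": 0},
    {"delta_pos": [0.0063, 0.0019, 0.09], "turn": [0, 0.0003, 0.0013], "fingers": 0.6},
    {"delta_pos": [0.0063, 0.0019, 0.09], "turn": [0, 0.0003, 0.0013], "fingers": 0.7},
    {"delta_pos": [0.0063, 0.0019, 0.09], "turn": [0, 0.0003, 0.0013], "fingers": 0.7},
    {"delta_pos": [0.0063, 0.0019, 0.09], "turn": [0, 0.0003, 0.0013], "fingers": 0.7},
  ],
  force=25,
)

```text
clock: 4.75
position: [0.504, 0.3441, 0.0285]
ee_rot: [0.745, 0.667, 0.001, 0.0]
ft_force: [0.3, 0.2, 0.3]
grip_width: 0.302
grasp_force: 0.0
```

Run:
```python
from h import *
o,c=wristcam(); np.save("w3.npy",c,allow_pickle=True)
im=c["color"];save("w3",np.clip(im.astype(float)*1.6,0,255).astype(np.uint8))
print(o["position"],o["ee_rot"],o["joint_pos"].round(2),o["clock"],o["grip_width"])
```

```text
[0.50401409 0.34408309 0.02851827] [7.45242226e-01 6.66793081e-01 9.60116916e-04 3.00988887e-04] [ 0.03  0.71 -0.94  1.67  0.64  1.09 -1.21] 4.75 0.3022764105006958
```

View pics/w3.png

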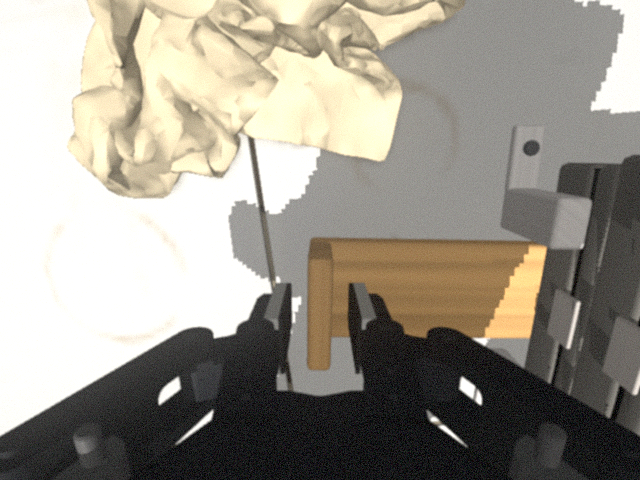

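The lip (columns 308–331) sits centred between the pads (291 and 349), so I'll close on it.

Emit:
move_arm(
  plan=[
    {"delta_pos": [0, 0, 0], "turn": [0, 0, 0], "fingers": 0.8},
    {"delta_pos": [0, 0, 0], "turn": [0, 0, 0], "fingers": 0.85},
    {"delta_pos": [0, 0, 0], "turn": [0, 0, 0], "fingers": 0.9},
    {"delta_pos": [0, 0, 0], "turn": [0, 0, 0], "fingers": 1},
    {"delta_pos": [0, 0, 0], "turn": [0, 0, 0], "fingers": 1},
    {"delta_pos": [0, 0, 0], "turn": [0, 0, 0], "fingers": 1},
  ],
  force=40,
)

```text
clock: 5.55
position: [0.5039, 0.3439, 0.0284]
ee_rot: [0.745, 0.667, 0.001, 0.0]
ft_force: [-2.3, -3.2, 5.4]
grip_width: 0.104
grasp_force: 40.2
```

Scaled: -0.135 m / 0.8 = -0.1688, -0.125 m / 0.8 = -0.1563.

Emit:
move_arm(
  plan=[
    {"delta_pos": [0, -0.0025, 0], "turn": [0, 0, 0], "fingers": 1},
    {"delta_pos": [0, -0.005, 0], "turn": [0, 0, 0], "fingers": 1},
    {"delta_pos": [0, -0.0088, 0], "turn": [0, 0, 0], "fingers": 1},
    {"delta_pos": [0, -0.0138, 0], "turn": [0, 0, 0], "fingers": 1},
    {"delta_pos": [0, -0.0213, 0], "turn": [0, 0, 0], "fingers": 1},
    {"delta_pos": [0, -0.035, 0], "turn": [0, 0, 0], "fingers": 1},
    {"delta_pos": [0, -0.0625, 0], "turn": [0, 0, 0], "fingers": 1},
    {"delta_pos": [0, -0.0975, 0], "turn": [0, 0, 0], "fingers": 1},
    {"delta_pos": [0, -0.1313, 0], "turn": [0, 0, 0], "fingers": 1},
    {"delta_pos": [0, -0.1563, 0], "turn": [0, 0, 0], "fingers": 1},
    {"delta_pos": [0, -0.1688, 0], "turn": [0, 0, 0], "fingers": 1},
    {"delta_pos": [0, -0.1688, 0], "turn": [0, 0, 0], "fingers": 1},
  ],
)

```text
clock: 7.05
position: [0.3685, 0.3596, 0.0283]
ee_rot: [0.745, 0.667, 0.0, -0.0]
ft_force: [-5.2, -0.1, 7.4]
grip_width: 0.105
grasp_force: 40.4
```

Run:
```python
from h import *
o=get_obs();print(o["position"],o["ee_rot"],o["joint_pos"].round(2),o["clock"],o["grip_width"],o["ft_force"])
a=camera("scene")["color"][200:380,170:430];b=camera("top")["color"][180:360,150:410]
a,b=[cv2.resize(i,None,fx=1.5*1.0,fy=3/2,interpolation=2) for i in(a,b)]
save("s2",np.hstack([a,b]))
```

```text
[0.36850072 0.35958456 0.02829469] [ 7.44828014e-01  6.67256275e-01  4.79534003e-04 -2.50135829e-04] [ 0.01  0.56 -1.04  1.92  0.58  0.99 -1.4 ] 7.05 0.10515512662252686 [-5.21570015 -0.12305982  7.44781105]
```

View pics/s2.png

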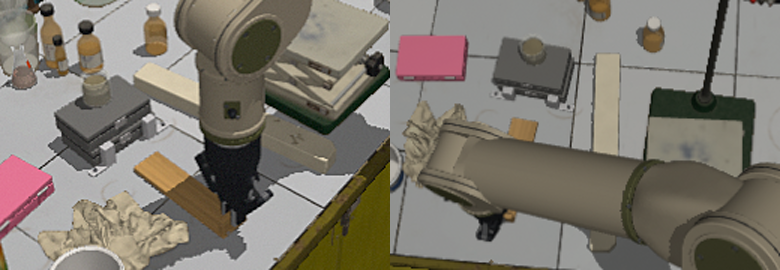

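The stack is standing on the worktop behind the posts with its jar on top, and the board is clear of it. Next I'll refine the bar's side line.

Run:
```python
from h import *
c=np.load("w1.npy",allow_pickle=True).item(); g=cv2.cvtColor(c["color"],cv2.COLOR_RGB2GRAY).astype(float)
g=cv2.GaussianBlur(g,(7,1),0)
def fit(W,n):
    for _ in range(4):
        k=np.polyfit(W[:,0],W[:,1],1); r=W[:,1]-np.polyval(k,W[:,0]); W=W[abs(r)<max(2*r.std(),.0006)]
    print(n,len(W),"ang",np.degrees(np.arctan(k[0])).round(2),"y@.33,.46,.6",np.polyval(k,[.33,.46,.6]).round(4),r.std().round(5))
L=[]
for u in list(range(232,412,3))+list(range(455,508,3)):
    v0=int(np.interp(u,[220,512],[333,287])); s=slice(v0-9,v0+14); d=g[v0-7:v0+16,u]-g[v0-11:v0+12,u]
    L.append((u,v0-9+np.argmax(d)))
L=np.array(L);print(L[::8].tolist()); fit(ray(c,L,.03),"wrist")
t=camera("top"); im=np.load("top1.npz")["c"]; G=cv2.GaussianBlur(im.astype(np.float32),(1,5),0); f=G[...,0]-G[...,2]
L=[];L2=[]
for v in range(218,342,2):
    row=f[v,278:312]; th=(row.max()+row[:4].mean())/2; i=np.where(row>th)[0]
    a=i[0]; L.append((278+a-1+(th-row[a-1])/(row[a]-row[a-1]),v)); 
    a=i[-1]; L2.append((278+a+(row[a]-th)/(row[a]-row[a+1]) if a<33 else 311,v))
fit(ray(t,L,.03),"top L"); fit(ray(t,L2,.03),"top R")
```

```text
[[232, 333], [256, 330], [280, 326], [304, 322], [328, 328], [352, 315], [376, 310], [400, 307], [467, 295], [491, 291]]
wrist 72 ang 3.51 y@.33,.46,.6 [0.194  0.202  0.2106] 0.00048
top L 62 ang 3.67 y@.33,.46,.6 [0.1933 0.2016 0.2106] 0.00023
top R 57 ang 3.71 y@.33,.46,.6 [0.1481 0.1565 0.1656] 0.00029
```

Run:
```python
from h import *
plan(get_obs(),[(.3687,y,.0283,a) for y,a in((.345,-5.5),(.32,-3.5),(.295,-1.5),(.27,.5),(.25,2.5),(.233,3.6))])
```

```text
(0.3687, 0.345, 0.0283, -5.5) d [-0.0145  0.0016 -0.    ] turn [-0.0003 -0.0011 -0.0143]
(0.3687, 0.32, 0.0283, -3.5) d [-0.0394  0.0043 -0.0001] turn [-0.0003 -0.0011 -0.0492]
(0.3687, 0.295, 0.0283, -1.5) d [-0.0642  0.0071 -0.0001] turn [-0.0003 -0.0011 -0.0842]
(0.3687, 0.27, 0.0283, 0.5) d [-0.0891  0.0098 -0.0001] turn [-0.0003 -0.0011 -0.1191]
(0.3687, 0.25, 0.0283, 2.5) d [-1.089e-01  1.200e-02 -1.000e-04] turn [-0.0003 -0.0011 -0.154 ]
(0.3687, 0.233, 0.0283, 3.6) d [-0.1258  0.0139 -0.0002] turn [-0.0003 -0.0011 -0.1732]
```

Scaled: -0.126 m / 0.8 = -0.1575, -0.0145 m / 0.8 = -0.0181, -0.154 rad / 3.1416 = -0.049.

Emit:
move_arm(
  plan=[
    {"delta_pos": [-0.0181, 0.0019, 0], "turn": [0, 0, -0.0045], "fingers": 1},
    {"delta_pos": [-0.0488, 0.0056, 0], "turn": [0, 0, -0.0156], "fingers": 1},
    {"delta_pos": [-0.08, 0.0088, 0], "turn": [0, 0, -0.0267], "fingers": 1},
    {"delta_pos": [-0.1113, 0.0125, 0], "turn": [0, 0, -0.0379], "fingers": 1},
    {"delta_pos": [-0.1363, 0.015, 0], "turn": [0, 0, -0.049], "fingers": 1},
    {"delta_pos": [-0.1575, 0.0175, 0], "turn": [0, 0, -0.0551], "fingers": 1},
    {"delta_pos": [-0.1575, 0.0175, 0], "turn": [0, 0, -0.0551], "fingers": 1},
    {"delta_pos": [-0.1575, 0.0175, 0], "turn": [0, 0, -0.0551], "fingers": 1},
  ],
)

```text
clock: 8.2
position: [0.3703, 0.231, 0.0282]
ee_rot: [0.685, 0.728, -0.0, 0.001]
ft_force: [-2.0, -7.8, 14.5]
grip_width: 0.109
grasp_force: 41.4
```

Run:
```python
from h import *
o,c=wristcam(); np.save("w4.npy",c,allow_pickle=True)
im=c["color"];save("w4",np.clip(im.astype(float)*1.6,0,255).astype(np.uint8))
print(o["position"],o["ee_rot"],np.degrees(2*np.arctan2(o["ee_rot"][1],o["ee_rot"][0]))-90,o["joint_pos"].round(2),o["clock"],o["grip_width"])
# projected bar side edges (z=.03 and z=0)
k=np.tan(np.radians(3.6)); x=np.array([.40,.45,.5,.55,.6,.65]); y=.2018+k*(x-.46)
for z in(.03,0): print(z,proj(c,np.c_[x,y,x*0+z]).round(0).tolist())
```

```text
[0.3702558  0.23099244 0.02823462] [ 6.85483717e-01  7.28087412e-01 -1.01441155e-04  8.85365502e-04] 3.4526358289991492 [ 0.4   0.43 -1.17  2.11  0.51  0.92 -1.  ] 8.2 0.10851802954620957
0.03 [[383.0, 381.0], [492.0, 379.0], [596.0, 376.0], [689.0, 371.0], [770.0, 365.0], [835.0, 357.0]]
0 [[373.0, 345.0], [466.0, 344.0], [555.0, 342.0], [638.0, 339.0], [714.0, 336.0], [780.0, 332.0]]
```

View pics/w4.png

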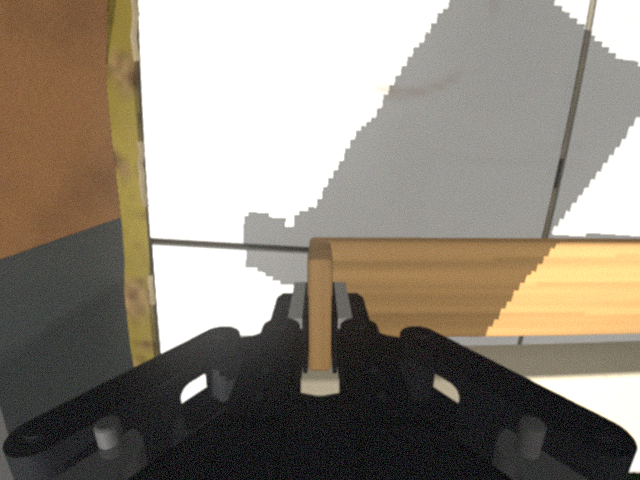

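The board's far side is at row 238 and its near side at about row 335. The bar's foot line is at about row 345, so a gap of a few mm remains.

Run:
```python
from h import *
c=np.load("w4.npy",allow_pickle=True).item(); G=cv2.GaussianBlur(c["color"].astype(np.float32),(9,1),0); f=(G[...,0]-G[...,2])/(G.sum(2)+1)
def edge(us,lo,hi,up):
    L=[]
    for u in us:
        col=f[lo:hi,u]; d=np.diff(col)*(1 if up else -1); L.append((u,lo+np.argmax(d)+.5))
    return np.array(L)
for n,lo,hi,up in(("far",228,250,1),("near",322,346,0)):
    L=edge(range(345 if up else 440,630,4),lo,hi,up); W=ray(c,L,.01)
    for _ in range(3):
        k=np.polyfit(W[:,0],W[:,1],1); r=W[:,1]-np.polyval(k,W[:,0]); W=W[abs(r)<max(2*r.std(),.0004)]
    print(n,L[::12].tolist(),np.degrees(np.arctan(k[0])),np.polyval(k,.46),r.std())
# bar bright top edge / bar foot edge
g=cv2.cvtColor(c["color"],cv2.COLOR_RGB2GRAY).astype(float); print([ (i,int(g[i,560])) for i in range(330,392,3)])
```

```text
far [[345.0, 237.5], [393.0, 237.5], [441.0, 237.5], [489.0, 238.5], [537.0, 238.5], [585.0, 238.5]] 3.1644527317788516 0.2632292576518525 0.00014636960989050345
near [[440.0, 336.5], [488.0, 336.5], [536.0, 335.5], [584.0, 334.5]] 2.942827529022094 0.21252298725828025 0.0001956008061779217
[(330, 135), (333, 133), (336, 106), (339, 104), (342, 94), (345, 76), (348, 71), (351, 75), (354, 78), (357, 79), (360, 83), (363, 79), (366, 80), (369, 80), (372, 79), (375, 111), (378, 160), (381, 191), (384, 190), (387, 192), (390, 193)]
```

Scaled: -0.0095 m / 0.8 = -0.0119, -0.008 m / 0.8 = -0.01, -0.009 rad / 3.1416 = -0.0029.

Emit:
move_arm(
  plan=[
    {"delta_pos": [-0.0038, 0, 0], "turn": [0, 0, -0.0016], "fingers": 1},
    {"delta_pos": [-0.0075, 0, 0], "turn": [0, 0, -0.0029], "fingers": 1},
    {"delta_pos": [-0.01, 0, 0], "turn": [0, 0, -0.0029], "fingers": 1},
    {"delta_pos": [-0.0119, 0, 0], "turn": [0, 0, -0.0029], "fingers": 1},
    {"delta_pos": [-0.0119, 0, 0], "turn": [0, 0, -0.0029], "fingers": 1},
    {"delta_pos": [-0.0119, 0, 0], "turn": [0, 0, -0.0029], "fingers": 1},
  ],
)

```text
clock: 9.0
position: [0.3706, 0.2232, 0.0283]
ee_rot: [0.682, 0.732, 0.001, 0.0]
ft_force: [0.1, 2.1, 6.6]
grip_width: 0.106
grasp_force: 40.1
```

Scaled: -0.0015 m / 0.8 = -0.0019, -0.0007 m / 0.8 = -0.0009.

Emit:
move_arm(
  plan=[
    {"delta_pos": [-0.0009, 0, 0], "turn": [0, 0, 0], "fingers": 1},
    {"delta_pos": [-0.0019, 0, 0], "turn": [0, 0, 0], "fingers": 1},
    {"delta_pos": [-0.0019, 0, 0], "turn": [0, 0, 0], "fingers": 1},
  ],
)

```text
clock: 9.38
position: [0.3707, 0.2219, 0.0283]
ee_rot: [0.681, 0.732, 0.001, 0.0]
ft_force: [-0.4, 2.7, 4.7]
grip_width: 0.109
grasp_force: 40.1
```

Scaled: -0.002 m / 0.8 = -0.0025, -0.001 m / 0.8 = -0.0013.

Emit:
move_arm(
  plan=[
    {"delta_pos": [-0.0013, 0, 0], "turn": [0, 0, 0], "fingers": 1},
    {"delta_pos": [-0.0025, 0, 0], "turn": [0, 0, 0], "fingers": 1},
    {"delta_pos": [-0.0025, 0, 0], "turn": [0, 0, 0], "fingers": 1},
  ],
)

```text
clock: 9.75
position: [0.3708, 0.2207, 0.0283]
ee_rot: [0.681, 0.732, 0.002, -0.0]
ft_force: [0.4, 7.5, 1.2]
grip_width: 0.103
grasp_force: 39.5
```

```bash
cat > gap.py <<'E'
from h import *
o,c=wristcam(); G=cv2.GaussianBlur(c["color"].astype(np.float32),(9,1),0); f=(G[...,0]-G[...,2])/(G.sum(2)+1); g=cv2.cvtColor(c["color"],cv2.COLOR_RGB2GRAY).astype(float)
print(o["ft_force"],o["torque"],o["position"],np.degrees(2*np.arctan2(o["ee_rot"][1],o["ee_rot"][0]))-90)
def fit(L,z,n):
    W=ray(c,L,z)
    for _ in range(4):
        k=np.polyfit(W[:,0],W[:,1],1); r=W[:,1]-np.polyval(k,W[:,0]); W=W[abs(r)<max(2*r.std(),.0004)]
    print(n,len(W),"ang",np.degrees(np.arctan(k[0])).round(2),"y@.4,.46,.52",np.polyval(k,[.4,.46,.52]).round(4))
    return k
L=[(u,228+np.argmax(np.diff(f[228:250,u]))+.5) for u in range(345,630,4)]; k1=fit(L,.01,"far")
L=[]
for u in range(450,632,4):
    d=g[354:400,u]-g[350:396,u]; L.append((u,352+np.argmax(d)))
k2=fit(L,.03,"bar top edge"); print("gap (far-bar-50.1mm)",(np.polyval(k1,[.4,.46,.55])-np.polyval(k2,[.4,.46,.55])-.0501).round(4))
im=c["color"]
import sys
if len(sys.argv)>1: save(sys.argv[1],np.clip(im[220:440,300:].astype(float)*1.6,0,255).astype(np.uint8))
E
python3 gap.py
```

```text
[0.3607364  7.525911   1.20756851] [ 1.4150851  -0.04023338  0.03175877] [0.37077822 0.22067414 0.02831629] 4.104293845859175
far 66 ang 3.67 y@.4,.46,.52 [0.2503 0.2541 0.258 ]
bar top edge 34 ang 4.48 y@.4,.46,.52 [0.1974 0.2021 0.2068]
gap (far-bar-50.1mm) [0.0028 0.002  0.0007]
```

Scaled: -0.0015 m / 0.8 = -0.0019, -0.001 m / 0.8 = -0.0013.

Emit:
move_arm(
  plan=[
    {"delta_pos": [-0.0013, 0, 0], "turn": [0, 0, 0], "fingers": 1},
    {"delta_pos": [-0.0019, 0, 0], "turn": [0, 0, 0], "fingers": 1},
    {"delta_pos": [-0.0019, 0, 0], "turn": [0, 0, 0], "fingers": 1},
  ],
)

```text
clock: 10.18
position: [0.3708, 0.2206, 0.0284]
ee_rot: [0.681, 0.732, 0.003, -0.001]
ft_force: [1.1, 14.2, -2.8]
grip_width: 0.103
grasp_force: 38.9
```

```bash
python3 gap.py w5
```

```text
[ 1.09281851 14.2385741  -2.76740187] [ 2.7384863  -0.02713589  0.01818684] [0.37075284 0.2205719  0.02843042] 4.150558082394966
far 59 ang 3.62 y@.4,.46,.52 [0.2504 0.2542 0.258 ]
bar top edge 34 ang 4.66 y@.4,.46,.52 [0.197  0.2019 0.2068]
gap (far-bar-50.1mm) [0.0033 0.0022 0.0005]
```

View pics/w5.png

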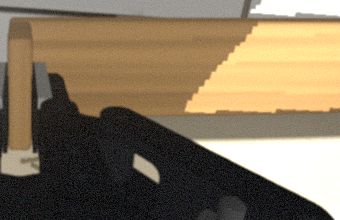

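Contact is near the lip end, since the z moment is about zero. I'll swing the tail in a little and watch the moment.

Scaled: 0.001 m / 0.8 = 0.0013, 0.0005 m / 0.8 = 0.0006, 0.008 rad / 3.1416 = 0.0025.

Emit:
move_arm(
  plan=[
    {"delta_pos": [0.0006, 0, 0], "turn": [0, 0, 0.0013], "fingers": 1},
    {"delta_pos": [0.0013, 0, 0], "turn": [0, 0, 0.0025], "fingers": 1},
    {"delta_pos": [0.0013, 0, 0], "turn": [0, 0, 0.0025], "fingers": 1},
  ],
)

```text
clock: 10.6
position: [0.3708, 0.2207, 0.0283]
ee_rot: [0.684, 0.729, 0.002, -0.001]
ft_force: [1.4, 9.4, -0.2]
grip_width: 0.109
grasp_force: 39.3
```

```bash
python3 gap.py
```

```text
[ 1.40262297  9.37075085 -0.21394113] [ 1.87771415 -0.16659801  0.20384529] [0.37084376 0.22066643 0.02834734] 3.68006075180827
far 56 ang 3.42 y@.4,.46,.52 [0.2502 0.2538 0.2574]
bar top edge 36 ang 4.31 y@.4,.46,.52 [0.1975 0.202  0.2066]
gap (far-bar-50.1mm) [0.0026 0.0016 0.0002]
```

Scaled: 0.012 rad / 3.1416 = 0.0038.

Emit:
move_arm(
  plan=[
    {"delta_pos": [0, 0, 0], "turn": [0, 0, 0.0019], "fingers": 1},
    {"delta_pos": [0, 0, 0], "turn": [0, 0, 0.0038], "fingers": 1},
    {"delta_pos": [0, 0, 0], "turn": [0, 0, 0.0038], "fingers": 1},
  ],
)

```text
clock: 11.02
position: [0.3709, 0.2207, 0.0284]
ee_rot: [0.688, 0.726, 0.002, -0.001]
ft_force: [2.0, 8.6, -0.4]
grip_width: 0.107
grasp_force: 39.8
```

```bash
python3 gap.py
```

```text
[ 1.99197673  8.55465824 -0.43071061] [ 1.79040555 -0.20272396  0.56506018] [0.37086647 0.22066995 0.02836717] 3.030756810117552
far 59 ang 3.47 y@.4,.46,.52 [0.2501 0.2537 0.2574]
bar top edge 35 ang 3.99 y@.4,.46,.52 [0.1981 0.2023 0.2065]
gap (far-bar-50.1mm) [0.0019 0.0014 0.0005]
```

The tool turned another 0.65° but the board did not, so the board is flush. I'll release it and rise.

Scaled: -0.2 m / 0.8 = -0.25, -0.16 m / 0.8 = -0.2, 0.012 rad / 3.1416 = 0.0038.

Emit:
move_arm(
  plan=[
    {"delta_pos": [0, 0, 0], "turn": [0, 0, 0.0038], "fingers": 0.85},
    {"delta_pos": [0, 0, 0], "turn": [0, 0, 0.0038], "fingers": 0.7},
    {"delta_pos": [0, 0, 0], "turn": [0, 0, 0.0038], "fingers": 0.6},
    {"delta_pos": [0, 0, 0], "turn": [0, 0, 0.0038], "fingers": 0.6},
    {"delta_pos": [0, 0, -0.025], "turn": [0, 0, 0.0038], "fingers": 0.6},
    {"delta_pos": [0, 0, -0.075], "turn": [0, 0, 0.0038], "fingers": 0.6},
    {"delta_pos": [0, 0, -0.1375], "turn": [0, 0, 0.0038], "fingers": 0.6},
    {"delta_pos": [0.0625, 0, -0.2], "turn": [0, 0, 0.0038], "fingers": 0.6},
    {"delta_pos": [0.1, 0, -0.25], "turn": [0, 0, 0.0038], "fingers": 0.6},
    {"delta_pos": [0.1, 0, -0.25], "turn": [0, 0, 0.0038], "fingers": 0.6},
  ],
)

```text
clock: 12.32
position: [0.3664, 0.3019, 0.231]
ee_rot: [0.692, 0.722, 0.003, 0.0]
ft_force: [-0.3, -0.4, -1.2]
grip_width: 0.404
grasp_force: 0.0
```

Run:
```python
from h import *
o,c=wristcam(); np.save("w6.npy",c,allow_pickle=True)
im=c["color"];save("w6",np.clip(im.astype(float)*1.6,0,255).astype(np.uint8))
print(o["position"],o["joint_pos"].round(2),o["clock"])
```

```text
[0.36635683 0.30190284 0.2309626 ] [ 0.53  0.19 -1.4   1.81  0.2   1.29 -0.88] 12.325
```

View pics/w6.png

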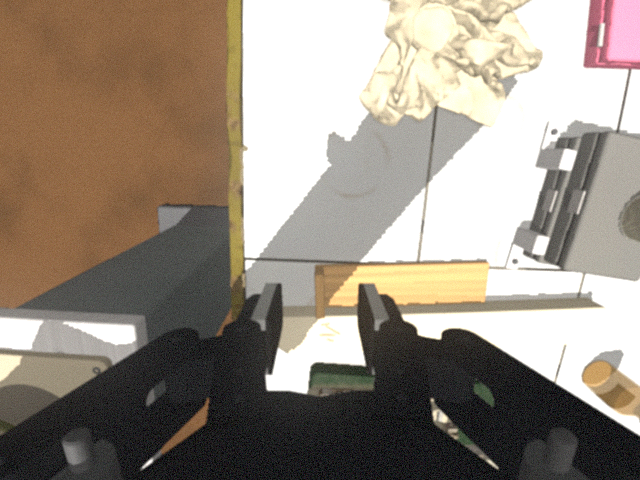

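The board (columns 316–487, rows 262–306) lies along the bar. The stack and jar stand behind the posts. I'll check the fit numerically.

Run:
```python
from h import *
c=np.load("w6.npy",allow_pickle=True).item()
G=cv2.GaussianBlur(c["color"].astype(np.float32),(7,1),0); f=(G[...,0]-G[...,2])/(G.sum(2)+1); g=cv2.cvtColor(c["color"],cv2.COLOR_RGB2GRAY).astype(float); g=cv2.GaussianBlur(g,(7,1),0)
def fit(L,z,n,s=.0004):
    W=ray(c,L,z)
    for _ in range(5):
        k=np.polyfit(W[:,0],W[:,1],1); r=W[:,1]-np.polyval(k,W[:,0]); W=W[abs(r)<max(2*r.std(),s)]
    print(n,len(W),"x",W[:,0].min().round(3),W[:,0].max().round(3),"ang",np.degrees(np.arctan(k[0])).round(2),"y@.4,.46,.55",np.polyval(k,[.4,.46,.55]).round(4)); return k
U=range(330,484,3)
k1=fit([(u,252+np.argmax(np.diff(f[252:275,u]))+.5) for u in U],.01,"far")
kn=fit([(u,294+np.argmin(np.diff(f[294:312,u]))+.5) for u in range(395,484,3)],.01,"near")
k2=fit([(u,307+np.argmax(g[309:326,u]-g[305:322,u])) for u in range(400,590,4)],.03,"bar")
x=np.array([.4,.46,.55]); print("far-bar",(np.polyval(k1,x)-np.polyval(k2,x)).round(4),"near-bar",(np.polyval(kn,x)-np.polyval(k2,x)).round(4))
print("tail end",ray(c,[(487,262),(487,303)],.01).round(3).tolist(),"lip end",ray(c,[(317,290)],.037).round(3).tolist())
print([(i,c["color"][i,450].tolist()) for i in range(296,322,2)])
X=cloud(c); m=(X[...,1]>.2)&(X[...,0]>.6)&(X[...,2]>.05)&(X[...,0]<.72)&(X[...,1]<.42); print("stack z",np.percentile(X[m][:,2],[2,25,50,75,98]).round(4))
t=camera("top"); X=cloud(t); m=(X[...,1]>.24)&(X[...,0]>.59)&(X[...,2]>.055)&(X[...,0]<.75)&(X[...,1]<.42); print("top stack z",np.percentile(X[m][:,2],[2,25,50,75,98]).round(4),X[m].mean(0))
for y in (.225,.25): 
  mm=(abs(X[...,1]-y)<.006)&(X[...,0]>.39)&(X[...,0]<.55)&(X[...,2]<.05); print(y,mm.sum(),np.median(X[mm][:,2]) if mm.any() else None)
```

```text
far 45 x 0.38 0.55 ang 3.13 y@.4,.46,.55 [0.2509 0.2542 0.2591]
near 27 x 0.464 0.557 ang 4.17 y@.4,.46,.55 [0.1982 0.2025 0.2091]
bar 48 x 0.458 0.67 ang 3.63 y@.4,.46,.55 [0.1978 0.2016 0.2073]
far-bar [0.0531 0.0526 0.0518] near-bar [0.0003 0.0009 0.0018]
tail end [[0.554, 0.258, 0.01], [0.563, 0.209, 0.01]] lip end [[0.367, 0.229, 0.037]]
[(296, [170, 134, 86]), (298, [175, 139, 94]), (300, [177, 139, 95]), (302, [138, 109, 72]), (304, [93, 78, 64]), (306, [93, 86, 77]), (308, [94, 87, 77]), (310, [88, 84, 69]), (312, [122, 113, 97]), (314, [199, 184, 157]), (316, [219, 204, 173]), (318, [216, 201, 174]), (320, [214, 202, 172])]
stack z [0.0519 0.0668 0.0677 0.0684 0.0853]
top stack z [0.0584 0.0668 0.0694 0.0739 0.1145] [0.64744841 0.32877963 0.07537732]
0.225 74 0.01070750101481115
0.25 47 0.010222640931638683
```

The stack and jar are down and level. There may be about 1 mm of gap at the tail, so I'll press the board's outer side gently near its middle with shut fingertips.

Run:
```python
from h import *
plan(get_obs(),[(.41,.30,.2,3.5),(.46,.295,.15,3.5),(.48,.29,.10,3.5),(.48,.29,.05,3.5),(.48,.29,.017,3.5),(.4790,.272,.017,3.5),(.4787,.267,.017,3.5)])
```

```text
(0.41, 0.3, 0.2, 3.5) d [-0.0001  0.044   0.0277] turn [ 0.0015 -0.0002 -0.0213]
(0.46, 0.295, 0.15, 3.5) d [-0.0071  0.0937  0.0778] turn [ 0.0015 -0.0002 -0.0213]
(0.48, 0.29, 0.1, 3.5) d [-0.013   0.1134  0.1278] turn [ 0.0015 -0.0002 -0.0213]
(0.48, 0.29, 0.05, 3.5) d [-0.013   0.1133  0.1778] turn [ 0.0015 -0.0002 -0.0213]
(0.48, 0.29, 0.017, 3.5) d [-0.013   0.1133  0.2108] turn [ 0.0015 -0.0002 -0.0213]
(0.479, 0.272, 0.017, 3.5) d [-0.0309  0.1115  0.2108] turn [ 0.0015 -0.0002 -0.0213]
(0.4787, 0.267, 0.017, 3.5) d [-0.0359  0.1111  0.2108] turn [ 0.0015 -0.0002 -0.0213]
```

Scaled: 0.21 m / 0.8 = 0.2625, 0.15 m / 0.8 = 0.1875, 0.0015 rad / 3.1416 = 0.0005.

Emit:
move_arm(
  plan=[
    {"delta_pos": [0, 0.055, 0.035], "turn": [0.0005, 0, -0.0067], "fingers": 1},
    {"delta_pos": [-0.0088, 0.1063, 0.0875], "turn": [0.0005, 0, -0.0067], "fingers": 1},
    {"delta_pos": [-0.0163, 0.1413, 0.1375], "turn": [0.0005, 0, -0.0067], "fingers": 1},
    {"delta_pos": [-0.0163, 0.1413, 0.1875], "turn": [0.0005, 0, -0.0067], "fingers": 1},
    {"delta_pos": [-0.0163, 0.1413, 0.225], "turn": [0.0005, 0, -0.0067], "fingers": 1},
    {"delta_pos": [-0.0163, 0.1413, 0.25], "turn": [0.0005, 0, -0.0067], "fingers": 1},
    {"delta_pos": [-0.0163, 0.1413, 0.2625], "turn": [0.0005, 0, -0.0067], "fingers": 1},
    {"delta_pos": [-0.0275, 0.1413, 0.2625], "turn": [0.0005, 0, -0.0067], "fingers": 1},
    {"delta_pos": [-0.0388, 0.14, 0.2625], "turn": [0.0005, 0, -0.0067], "fingers": 1},
    {"delta_pos": [-0.0388, 0.14, 0.2625], "turn": [0.0005, 0, -0.0067], "fingers": 1},
  ],
  force=20,
)

```text
clock: 13.68
position: [0.4804, 0.2709, 0.0189]
ee_rot: [0.686, 0.727, 0.001, 0.0]
ft_force: [-0.0, 0.5, -0.5]
grip_width: -0.001
grasp_force: 0.0
```

Scaled: -0.005 m / 0.8 = -0.0063, -0.004 m / 0.8 = -0.005.

Emit:
move_arm(
  plan=[
    {"delta_pos": [0, 0, 0.005], "turn": [0, 0, 0], "fingers": 1},
    {"delta_pos": [-0.0025, 0, 0.005], "turn": [0, 0, 0], "fingers": 1},
    {"delta_pos": [-0.005, 0, 0.005], "turn": [0, 0, 0], "fingers": 1},
    {"delta_pos": [-0.0063, 0, 0.005], "turn": [0, 0, 0], "fingers": 1},
    {"delta_pos": [-0.0063, 0, 0.005], "turn": [0, 0, 0], "fingers": 1},
  ],
)

```text
clock: 14.3
position: [0.4799, 0.267, 0.0142]
ee_rot: [0.686, 0.728, 0.0, -0.0]
ft_force: [0.3, 0.1, -0.3]
grip_width: 0.001
grasp_force: 0.0
```

Scaled: -0.002 m / 0.8 = -0.0025, -0.001 m / 0.8 = -0.0013.

Emit:
move_arm(
  plan=[
    {"delta_pos": [-0.0013, 0, 0], "turn": [0, 0, 0], "fingers": 1},
    {"delta_pos": [-0.0025, 0, 0], "turn": [0, 0, 0], "fingers": 1},
    {"delta_pos": [-0.0025, 0, 0], "turn": [0, 0, 0], "fingers": 1},
  ],
)

```text
clock: 14.68
position: [0.48, 0.2655, 0.0143]
ee_rot: [0.685, 0.728, 0.001, -0.0]
ft_force: [-0.8, 2.2, -0.2]
grip_width: -0.001
grasp_force: 1.2
```

Scaled: -0.0015 m / 0.8 = -0.0019, -0.001 m / 0.8 = -0.0013.

Emit:
move_arm(
  plan=[
    {"delta_pos": [-0.0013, 0, 0], "turn": [0, 0, 0], "fingers": 1},
    {"delta_pos": [-0.0019, 0, 0], "turn": [0, 0, 0], "fingers": 1},
    {"delta_pos": [-0.0019, 0, 0], "turn": [0, 0, 0], "fingers": 1},
  ],
)

```text
clock: 15.05
position: [0.48, 0.2654, 0.0146]
ee_rot: [0.685, 0.728, 0.002, -0.001]
ft_force: [0.6, 7.3, -1.8]
grip_width: -0.0
grasp_force: 3.6
```

The push meets a hard stop at 7 N without the board moving, so it is flush. I'll back off and lift clear.

Scaled: -0.2 m / 0.8 = -0.25, -0.18 m / 0.8 = -0.225.

Emit:
move_arm(
  plan=[
    {"delta_pos": [0.0038, 0, 0], "turn": [0, 0, 0], "fingers": 1},
    {"delta_pos": [0.0188, 0, 0], "turn": [0, 0, 0], "fingers": 1},
    {"delta_pos": [0.0225, 0, -0.0375], "turn": [0, 0, 0], "fingers": 1},
    {"delta_pos": [0.0225, -0.025, -0.1], "turn": [0, 0, 0], "fingers": 1},
    {"delta_pos": [0.0225, -0.0625, -0.1625], "turn": [0, 0, 0], "fingers": 1},
    {"delta_pos": [0.0225, -0.0875, -0.225], "turn": [0, 0, 0], "fingers": 1},
    {"delta_pos": [0.0225, -0.0875, -0.25], "turn": [0, 0, 0], "fingers": 1},
    {"delta_pos": [0.0225, -0.0875, -0.25], "turn": [0, 0, 0], "fingers": 1},
    {"delta_pos": [0.0225, -0.0875, -0.25], "turn": [0, 0, 0], "fingers": 1},
  ],
)

```text
clock: 16.18
position: [0.4093, 0.2766, 0.213]
ee_rot: [0.686, 0.728, -0.0, -0.001]
ft_force: [0.2, -0.2, -0.9]
grip_width: 0.003
grasp_force: 0.0
```

Run:
```python
from h import *
o=get_obs();print(o["position"],o["ft_force"],o["clock"],abs(o["joint_velocities"]).max())
for n in("top","scene"):
    X=cloud(camera(n)); m=(X[...,1]>.24)&(X[...,0]>.6)&(X[...,2]>.055)&(X[...,0]<.75)&(X[...,1]<.42); print(n,"stack z",np.percentile(X[m][:,2],[2,50,98]).round(4),X[m].mean(0).round(3))
    m=(abs(X[...,1]-.24)<.02)&(X[...,0]>.38)&(X[...,0]<.55)&(X[...,2]<.05)&(X[...,2]>.006); print(" board",m.sum(),np.percentile(X[m][:,2],[10,50,90]).round(4) if m.any() else None)
print(hand_in())
```

```text
[0.4093043  0.27659758 0.21300419] [ 0.15803884 -0.17747428 -0.93819025] 16.175 0.009592726653283284
top stack z [0.0616 0.0728 0.1162] [0.665 0.304 0.084]
 board 94 [0.0076 0.011  0.0143]
scene stack z [0.0563 0.0696 0.1142] [0.643 0.338 0.076]
 board 777 [0.0083 0.0111 0.0134]
the job is handed in; nothing more can be done
None
```

I drew the board out and the stack came down onto the worktop still standing, jar on top; the board is parked flat against the side of the cream bar, within its ends, and I handed the job in at about 16 s.

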